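Nest the steel bath set

TASK

Nest the three empty steel vessels from the largest to the smallest: first stand the middle-sized beaker in the wide low dish, then stand the tall narrow cup in the beaker, each upright on the floor of the one round it. Leave the dish where it stands, and leave the white beaker of tools alone.

Things in the scene. Friction and masses are not known exactly. Their poses are not given: they have to be found in the camera images.
- dish: the largest vessel: a wide, low, round open dish of bare steel, loose on the worktop, 124 mm outside diameter, 32 mm high, wall 4 mm (116 mm clear inside), floor 4 mm thick; origin at the centre of its underside, z up; 0.6 kg
- beaker_mid (a point): the middle vessel: a straight round open beaker of bare steel standing upright on the worktop, 58 mm outside diameter, 60 mm high, wall 3 mm (52 mm clear inside), floor 4 mm thick; the point is on its axis, half-way up (30 mm above its underside), z up along the axis; about 0.15 kg
- cup_mid (a point): the smallest vessel: a tall narrow straight round open cup of bare steel standing upright on the worktop, 28 mm outside diameter, 90 mm high, so its top stands 34 mm proud of the beaker's rim when nested; the point is on its axis, half-way up (45 mm above its underside), z up along the axis; about 0.08 kg
- tools_mid (a point): bystander, not part of the set: a white plastic beaker holding scissors and pens, 69 mm diameter, 136 mm high over the tools, standing behind the vessels, just where a fixed shelf (less than 0.6 m above the worktop) begins to overhang the back of the bench, from about x = 0.62 m on; the point is on its axis 44 mm above its underside
Not all that is in view belongs to the job. Leave any turquoise look-alike of the dish alone.

How it is judged (in metres and radians):
On the way, in this order (a step that is already met when the one before it is completed fails the run):
1. the beaker stands on the dish's floor, let go, with the cup not yet in it (horizontal distance between beaker_mid and dish below 0.031 m and z of beaker_mid in the frame of dish below 0.038 m and angle between beaker_mid's own z axis and vertical below 0.12 rad and contact force between the fingers and beaker below 0.1 N and horizontal distance between cup_mid and beaker_mid above 0.04 m), for 0.2 s.
2. the cup stands on the floor of the beaker (horizontal distance between cup_mid and beaker_mid below 0.015 m and z of cup_mid in the frame of dish below 0.058 m), for 0.2 s.
At the end, for the whole second after the job is handed in: The cup stands in the beaker and the beaker in the dish, each on the floor of the one round it (within 4 to 5 mm in height) and upright within about 7 degrees, anywhere within the walls; the dish is flat on the worktop within 60 mm of where it stood; everything is let go (all of step 2 and horizontal distance between beaker_mid and dish below 0.031 m and z of beaker_mid in the frame of dish below 0.038 m and angle between each of beaker_mid, cup_mid's own z axis and vertical below 0.12 rad and angle between dish's own z axis and vertical below 0.1 rad and height (world z) of dish below 0.01 m and distance of dish from where it was at the start of the episode below 0.06 m); the robot touches nothing.
It fails at once if the white beaker of tools is moved by more than 40 mm or tipped over (distance of tools_mid from where it was at the start of the episode above 0.04 m or angle between tools_mid's own z axis and vertical above 0.5 rad).
It also fails if it takes over 67 s, if anything falls off the work surface, if the arm or the gripper's body presses on something with over 40 N, if the wrist force passes 120 N, or if a joint passes its speed limit or range.

ROBOT

A 6-joint arm with a two-finger parallel gripper is mounted at the origin on a cart in front of the work surface, level with it; the furniture and walls round the work are solid. World frame = base frame: x ahead of the robot, y to its left, z up, the work surface at z = 0. Lengths are in mm, angles in degrees, forces in N, time in s.
With the tool pointing down it reaches from about 300 to 850 mm from the base axis. Payload 4.2 kg.
Tool frame: the origin (TCP) lies at the very end of the fingers, on their centre line; the grasp point (between the pads) lies 19 mm behind it (env.grasp_offset is the distance from the TCP to the grasp point, in mm); z points along the fingers, y is the line along which they close (so a half turn about z gives the same grasp; the last joint's range is limited). The gripper opens to 91 mm and grips with 3 to 60 N. Pads are 32 mm wide; open, the fingers measure 118 mm over their backs; the gripper's body (76 mm by 178 mm) begins 60 mm behind the grasp point.
Start: joints at [-68.411, 18.312, 89.639, -0, 72.044, -1.146], TCP at [222.224, -530.339, 213.976] pointing down, gripper open.
Joint ranges: [-177.97, 177.97], [-48.28, 115.42], [12.27, 149.76], [-77.06, 257.06], [2.81, 150.46], [-146.56, 146.56]. Speed limits (degrees/s): [147.25, 147.25, 180, 180, 180, 180].

INTERFACE

Orientations are given as [roll, pitch, yaw] about the fixed x, y, z axes, in that order (R = Rz(yaw) Ry(pitch) Rx(roll)).
In Python, from workcell import env gives the robot as it stands. The module is installed in compiled form; this text tells all that it offers.
- The arm moves only by the tool send_rows, never from a script. Its argument "motion" is a list of rows, each an object of numbers: "tx", "ty", "tz": the shift along the tool's x, y, z in units of 500 mm (1.0 is 500 mm); "rx", "ry", "rz": the turn, a rotation vector about the tool's x, y, z in units of 30 degrees (1.0 is 30 degrees); "gripper": the closure, from -1 (fully open) to 1 (shut). In form: [{"tx": .., "ty": .., "tz": .., "rx": .., "ry": .., "rz": .., "gripper": ..}, ...]. A call has 1 to 12 rows; each row shifts and turns the commanded pose from where the row before left it, along the tool's axes as they then stand; what a row does not reach is not made up. A row lasts 1/8 s, in which the tool goes at most 62.5 mm and 10.7 degrees, less where a joint would pass 70% of its speed; a pose out of reach is approached as far as the arm can. A call with a number of a shift or a turn outside -1 to 1 is refused whole. A call with a gripper value outside its range is refused whole. The fingers move at their own pace and stop on an object; "grip_force" is the grip in N (left out, the last holds). Time passes only in rows, so rows that do not move let the fingers close. It gives the time, the measured TCP pose, the force, the opening and the grip force at its end, in the units of the state.
- env.state(): the state, without advancing time (a new reading comes with each control period).
- env.grab_frame(name): name is "scene" or "top"; returns a dict with "frame" (384x512x3 uint8, red, green, blue), "vertical_fov" (degrees; the focal length in pixels is half the picture's height over the tangent of half this angle, whatever the lens; pixels are square), "cx", "cy" (the principal point, pixels), "k1" (the pictures are not rectified: a ray, as slopes to the right and down, at radius r is drawn at 1 + k1 r^2 times it, then the intrinsics apply), "rvec" (rotation vector, rad) and "tvec" (3), from world to camera coordinates, as OpenCV has them. Camera axes: x right, y down, z forward; pixel columns grow to the right and rows downward; lengths in mm; the calibration is good to about 2 mm. A picture is of the moment at which its call begins. There is no depth.
- env.job_done(): hands the job in; it is judged then, once.
The state is a dict: "time_s": time; "qpos": joint angles; "qvel": joint speeds; "effort": joint torques, N m; "ee_pos": TCP position; "ee_rot": TCP orientation; "force": force on the tool from outside, world axes, zero at the start; "torque": the same for the moment, N m; "gripper_width": finger opening in mm; "gripper_force": force on a finger pad.
Only numpy, scipy, OpenCV 4.12 (cv2) and the standard library are available. Lean on these libraries where they do the work, as an engineer would, in place of code of your own. Each camera call takes 0.05 s, during which the arm holds its last target. There are 200 camera calls.

## Working session

There is one attempt and no reset: what is moved stays moved. The work goes in short steps, Python scripts to look and compute and a tool call to move; the robot and the scene stay as the last step left them, time stands still between calls to the robot, and variables do not carry over. Pictures are saved under pics/ and viewed, at most 10 in all, crops included, and the job is handed in when it is done.

Besides the shell and the picture viewer there is one more tool, called by a JSON object that holds its "api" and its "payload", one argument or row to a line. send_rows: Moves the arm, as the interface text tells. Shifts and turns lie within -1 to 1; 1 stands for 500 mm of shift or 30 degrees of turn. Its arguments: {"type":"object","properties":{"motion":{"type":"array"},"grip_force":{"type":"number"}},"required":["motion"]}

```bash
mkdir -p pics
cat > h.py <<'E'
import cv2, numpy as np
from workcell import env
def grab(n,save=None):
    f=env.grab_frame(n)
    if save: cv2.imwrite('pics/'+save,cv2.cvtColor(f['frame'],cv2.COLOR_RGB2BGR))
    return f
def ray(f,u,v):
    h=f['frame'].shape[0]; F=h/2/np.tan(np.radians(f['vertical_fov'])/2)
    d=np.array([(u-f['cx'])/F,(v-f['cy'])/F]); s=d.copy()
    for _ in range(30): s=d/(1+f['k1']*(s@s))
    R=cv2.Rodrigues(np.array(f['rvec'],float))[0]; t=np.array(f['tvec'],float).ravel()
    return -R.T@t, R.T@np.array([s[0],s[1],1])
def onz(f,u,v,z):
    o,d=ray(f,u,v); return o+d*(z-o[2])/d[2]
E
python3 - <<'E'
from h import *
a=grab('scene','s0.png');b=grab('top','t0.png')
for f in(a,b):
    print(f['vertical_fov'],f['k1'],ray(f,256,192))
print(env.state())
E
```

```text
46.60551764249243 0.05330412720241587 (array([-15.74725939, 899.27157562, 647.62742631]), array([ 0.42257214, -0.74959158, -0.50992837]))
42.80444439937295 0.0482367561809139 (array([ 386.46861268,  -11.12734826, 1326.51297316]), array([ 8.50174507e-02,  8.17770183e-04, -9.96402853e-01]))
{'time_s': 0.1, 'qpos': array([-6.84134829e+01,  1.83479353e+01,  8.96993929e+01, -2.68902534e-04,
        7.20438958e+01, -1.14663128e+00]), 'qvel': array([ 0.04091189, -0.10324126, -0.15058324,  0.01399218, -0.08254855,
        0.0455474 ]), 'effort': array([ 1.15902360e-03, -4.13331628e+01, -2.32510239e+01,  7.29664508e-02,
        4.21174883e-02, -5.74164801e-05]), 'ee_pos': array([ 222.02933937, -529.91394446,  213.20494076]), 'ee_rot': array([-1.79908789e+02, -1.56987526e-03,  2.27332303e+01]), 'force': array([-0.27180521, -0.3288139 ,  0.58139461]), 'torque': array([ 0.03115909,  0.03306815, -0.02658322]), 'gripper_force': 0.0, 'gripper_width': 91.23130126407024}
```

View pics/s0.png

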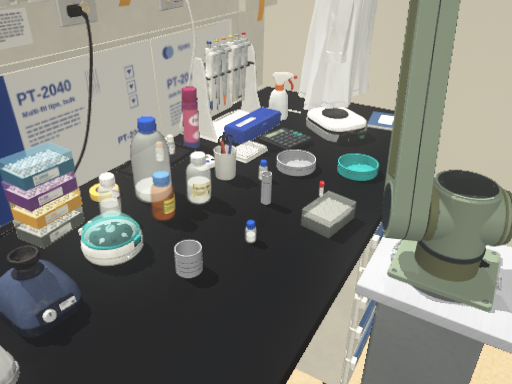

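View pics/t0.png

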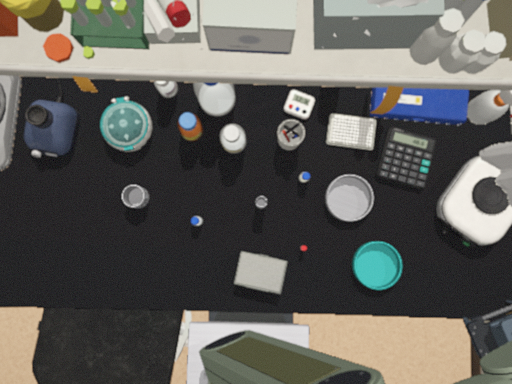

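```bash
cat >> h.py <<'E'
def blob(f,u,v,r,h,th=45):
    g=f['frame'].max(2); m=(g>th).astype(np.uint8)
    w=np.zeros_like(m); cv2.circle(w,(u,v),r,1,-1); m&=w
    c=max(cv2.findContours(m,cv2.RETR_EXTERNAL,cv2.CHAIN_APPROX_NONE)[0],key=cv2.contourArea)
    c=cv2.convexHull(c); M=cv2.moments(c); x,y=M['m10']/M['m00'],M['m01']/M['m00']
    return cv2.boundingRect(c),(round(x,1),round(y,1)),onz(f,x,y,h/2).round(1)
E
python3 - <<'E'
from h import *
a=grab('scene');b=grab('top')
for n,f,u,v,r,h in [('beaker',b,135,197,24,60),('cup',b,261,202,16,90),('dish',b,350,198,33,32),('tools',b,291,134,22,136),('vial',b,196,221,12,40),('bluevial',b,304,177,12,40),('tray',b,261,272,32,40),('redcap',b,303,248,9,30),
 ('beaker',a,188,258,28,60),('cup',a,266,188,21,90),('dish',a,297,162,26,32)]:
    print(n,blob(f,u,v,r,h))
s=a['frame'];t=b['frame']
k=lambda i,u,v:cv2.resize(cv2.cvtColor(i[v-32:v+32,u-32:u+32],cv2.COLOR_RGB2BGR),(260,260),interpolation=cv2.INTER_NEAREST)
cv2.imwrite('pics/c0.png',np.vstack([np.hstack([k(s,188,258),k(s,266,188),k(s,297,162)]),np.hstack([k(t,135,197),k(t,261,202),k(t,350,198)])]))
E
```

```text
beaker ((121, 184, 30, 25), (134.9, 196.1), array([477.1, 309.4,  30. ]))
cup ((254, 195, 16, 15), (261.1, 201.6), array([470.8, -24.2,  45. ]))
dish ((324, 173, 51, 49), (349.2, 197.3), array([ 491.2, -260.3,   16. ]))
tools ((276, 118, 32, 33), (290.6, 133.8), array([648.5, -95.8,  68. ]))
vial ((190, 215, 16, 12), (196.9, 220.6), array([417.3, 144.7,  20. ]))
bluevial ((297, 171, 16, 12), (304.4, 176.5), array([ 543.3, -138.7,   20. ]))
tray ((233, 250, 56, 45), (260.4, 271.9), array([286.7, -27.6,  20. ]))
redcap ((299, 244, 11, 9), (303.7, 248.0), array([ 352.5, -141.3,   15. ]))
beaker ((160, 231, 55, 49), (185.9, 254.8), array([491.6, 303.3,  30. ]))
cup ((245, 167, 43, 42), (266.0, 187.6), array([472.4, -20.8,  45. ]))
dish ((271, 136, 53, 53), (297.0, 162.0), array([ 490.7, -258. ,   16. ]))
```

View pics/c0.png

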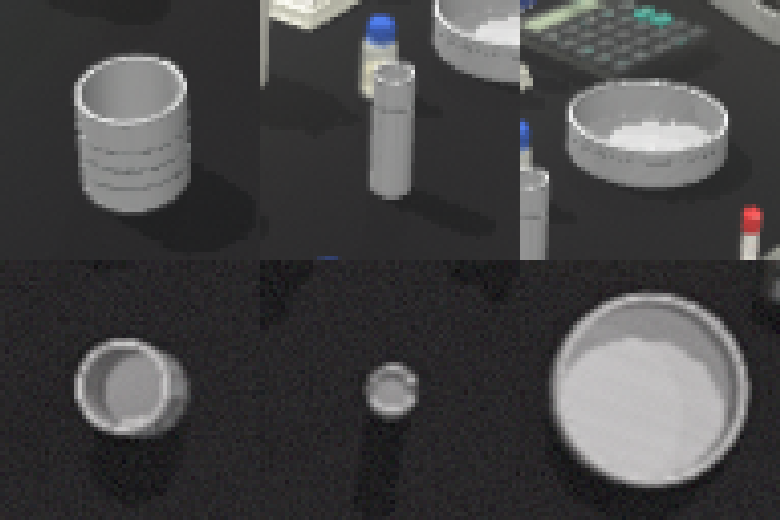

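The crop shows the steel beaker (scene rim centre about (188,248)), the cup (266,174) and the grey dish (297,162). The choices in the top view:
- **Beaker:** (135,197). The vials at (197,221) and (304,177) are too small.
- **Cup:** (261,202). The red-cap vial at (303,248) is not it.
- **Dish:** (350,198), bare steel. The turquoise one at (377,266) and the tray at (261,272) are rejected.

Run:
```python
from h import *
a=grab('scene');b=grab('top')
for n,f,u,v,r,h in [('beaker',b,135,197,20,60),('cup',b,261,202,13,90),('dish',b,350,198,30,32),
 ('beaker',a,188,258,28,60),('dish',a,297,162,24,32)]:
    print(n,blob(f,u,v,r,h,75))
for n,f,u,v,h in [('b',b,132.6,195.8,60),('b',a,187.8,247.7,60),('c',b,261.1,201.6,90),('c',a,266.2,173.8,90),('d',b,349.2,197.3,32)]: print(n,onz(f,u,v,h).round(1))
```

```text
beaker ((121, 184, 28, 24), (134.4, 195.9), array([477.6, 310.7,  30. ]))
cup ((255, 195, 13, 14), (261.0, 201.5), array([471.1, -23.8,  45. ]))
dish ((325, 174, 50, 48), (349.4, 197.4), array([ 491. , -260.9,   16. ]))
beaker ((174, 239, 29, 39), (188.1, 257.9), array([481. , 309.3,  30. ]))
dish ((276, 149, 40, 27), (295.6, 162.0), array([ 494.6, -255.8,   16. ]))
b [475.6 307.8  60. ]
b [478.1 311.4  60. ]
c [468.  -23.7  90. ]
c [470.6 -16.2  90. ]
d [ 489.9 -257.3   32. ]
```

{"api": "send_rows", "payload": {
  "motion": [
    {"rz": 0.25,"gripper": -1},
    {"rz": 0.25,"gripper": -1},
    {"rz": 0.257,"gripper": -1},
    {"tx": 0.032,"ty": -0.105,"gripper": -1},
    {"tx": 0.032,"ty": -0.105,"gripper": -1},
    {"tx": 0.032,"ty": -0.105,"gripper": -1},
    {"tx": 0.032,"ty": -0.105,"gripper": -1},
    {"tx": 0.032,"ty": -0.105,"gripper": -1},
    {"tx": 0.032,"ty": -0.105,"gripper": -1},
    {"tx": 0.032,"ty": -0.105,"gripper": -1},
    {"tx": 0.032,"ty": -0.105,"gripper": -1},
    {"tx": 0.032,"ty": -0.105,"gripper": -1}
  ]
}}

```text
invalid input at $.motion[0]: expected keys tx, ty, tz, rx, ry, rz, gripper
```

{"api": "send_rows", "payload": {
  "motion": [
    {"tx": 0.032,"ty": -0.105,"gripper": -1},
    {"tx": 0.032,"ty": -0.105,"gripper": -1},
    {"tx": 0.032,"ty": -0.105,"gripper": -1},
    {"tx": 0.032,"ty": -0.105,"gripper": -1},
    {"tx": 0.032,"ty": -0.105,"gripper": -1},
    {"tx": 0.032,"ty": -0.105,"gripper": -1},
    {"tx": 0.032,"ty": -0.105,"gripper": -1},
    {"gripper": -1},
    {"gripper": -1}
  ]
}}

```text
invalid input at $.motion[0]: expected keys tx, ty, tz, rx, ry, rz, gripper
```

{"api": "send_rows", "payload": {
  "motion": [
    {"tx": 0,"ty": 0,"tz": 0,"rx": 0,"ry": 0,"rz": 0.25,"gripper": -1},
    {"tx": 0,"ty": 0,"tz": 0,"rx": 0,"ry": 0,"rz": 0.25,"gripper": -1},
    {"tx": 0,"ty": 0,"tz": 0,"rx": 0,"ry": 0,"rz": 0.257,"gripper": -1},
    {"tx": 0.032,"ty": -0.105,"tz": 0,"rx": 0,"ry": 0,"rz": 0,"gripper": -1},
    {"tx": 0.032,"ty": -0.105,"tz": 0,"rx": 0,"ry": 0,"rz": 0,"gripper": -1},
    {"tx": 0.032,"ty": -0.105,"tz": 0,"rx": 0,"ry": 0,"rz": 0,"gripper": -1},
    {"tx": 0.032,"ty": -0.105,"tz": 0,"rx": 0,"ry": 0,"rz": 0,"gripper": -1},
    {"tx": 0.032,"ty": -0.105,"tz": 0,"rx": 0,"ry": 0,"rz": 0,"gripper": -1},
    {"tx": 0.032,"ty": -0.105,"tz": 0,"rx": 0,"ry": 0,"rz": 0,"gripper": -1},
    {"tx": 0.032,"ty": -0.105,"tz": 0,"rx": 0,"ry": 0,"rz": 0,"gripper": -1},
    {"tx": 0.032,"ty": -0.105,"tz": 0,"rx": 0,"ry": 0,"rz": 0,"gripper": -1},
    {"tx": 0,"ty": 0,"tz": 0,"rx": 0,"ry": 0,"rz": 0,"gripper": -1}
  ]
}}

```text
time_s: 1.8
ee_pos: [350.5, -107.4, 214.1]
ee_rot: [-180.0, -0.0, 0.4]
force: [-0.3, -0.8, -1.0]
gripper_width: 91.3
gripper_force: 0.0
```

{"api": "send_rows", "payload": {
  "motion": [
    {"tx": 0.032,"ty": -0.1045,"tz": 0,"rx": 0,"ry": 0,"rz": 0.013,"gripper": -1},
    {"tx": 0.032,"ty": -0.1045,"tz": 0,"rx": 0,"ry": 0,"rz": 0,"gripper": -1},
    {"tx": 0.032,"ty": -0.1045,"tz": 0,"rx": 0,"ry": 0,"rz": 0,"gripper": -1},
    {"tx": 0.032,"ty": -0.1045,"tz": 0,"rx": 0,"ry": 0,"rz": 0,"gripper": -1},
    {"tx": 0.032,"ty": -0.1045,"tz": 0,"rx": 0,"ry": 0,"rz": 0,"gripper": -1},
    {"tx": 0.032,"ty": -0.1045,"tz": 0,"rx": 0,"ry": 0,"rz": 0,"gripper": -1},
    {"tx": 0.032,"ty": -0.1045,"tz": 0,"rx": 0,"ry": 0,"rz": 0,"gripper": -1},
    {"tx": 0.032,"ty": -0.1045,"tz": 0,"rx": 0,"ry": 0,"rz": 0,"gripper": -1},
    {"tx": 0,"ty": 0,"tz": 0.1,"rx": 0,"ry": 0,"rz": 0,"gripper": -1},
    {"tx": 0,"ty": 0,"tz": 0.1,"rx": 0,"ry": 0,"rz": 0,"gripper": -1},
    {"tx": 0,"ty": 0,"tz": 0,"rx": 0,"ry": 0,"rz": 0,"gripper": -1},
    {"tx": 0,"ty": 0,"tz": 0,"rx": 0,"ry": 0,"rz": 0,"gripper": -1}
  ]
}}

```text
time_s: 3.3
ee_pos: [482.1, 306.8, 115.6]
ee_rot: [-179.9, -0.1, -0.4]
force: [-0.6, 0.7, 0.4]
gripper_width: 91.2
gripper_force: 0.0
```

Run:
```python
from h import *
a=grab('scene')
i=cv2.cvtColor(a['frame'][140:300,100:320],cv2.COLOR_RGB2BGR)
cv2.imwrite('pics/c1.png',cv2.resize(i,None,fx=3,fy=3))
```

```text
(no output)
```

View pics/c1.png

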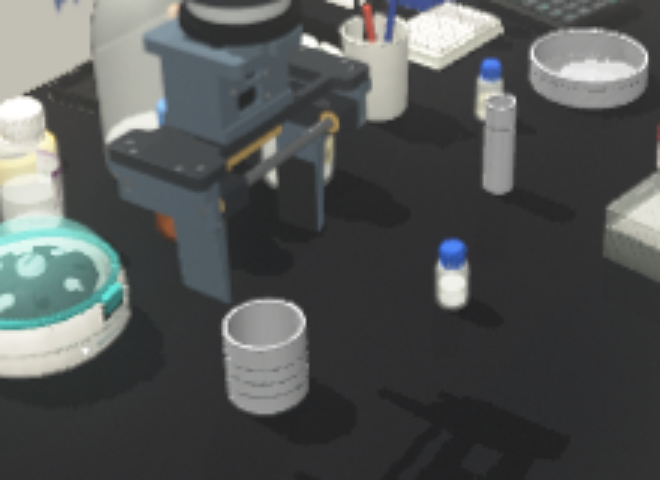

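The scene shows the gripper straddling above the beaker. Its fingertip midpoint is at about (189,227), in line with the rim at (188,248), so I go down and grip.

{"api": "send_rows", "payload": {
  "motion": [
    {"tx": -0.007,"ty": -0.005,"tz": 0.04,"rx": 0,"ry": 0,"rz": 0,"gripper": -1},
    {"tx": 0,"ty": 0,"tz": 0.06,"rx": 0,"ry": 0,"rz": 0,"gripper": -1},
    {"tx": 0,"ty": 0,"tz": 0.067,"rx": 0,"ry": 0,"rz": 0,"gripper": -1},
    {"tx": 0,"ty": 0,"tz": 0,"rx": 0,"ry": 0,"rz": 0,"gripper": 1},
    {"tx": 0,"ty": 0,"tz": 0,"rx": 0,"ry": 0,"rz": 0,"gripper": 1},
    {"tx": 0,"ty": 0,"tz": 0,"rx": 0,"ry": 0,"rz": 0,"gripper": 1},
    {"tx": 0,"ty": 0,"tz": 0,"rx": 0,"ry": 0,"rz": 0,"gripper": 1},
    {"tx": 0,"ty": 0,"tz": 0,"rx": 0,"ry": 0,"rz": 0,"gripper": 1},
    {"tx": 0,"ty": 0,"tz": 0,"rx": 0,"ry": 0,"rz": 0,"gripper": 1}
  ],
  "grip_force": 15
}}

```text
time_s: 4.47
ee_pos: [477.9, 309.9, 32.1]
ee_rot: [-179.9, -0.2, -0.4]
force: [-0.2, -0.1, 6.9]
gripper_width: 58.4
gripper_force: 15.0
```

{"api": "send_rows", "payload": {
  "motion": [
    {"tx": 0,"ty": 0,"tz": -0.05,"rx": 0,"ry": 0,"rz": 0,"gripper": 1},
    {"tx": 0,"ty": 0,"tz": -0.1,"rx": 0,"ry": 0,"rz": 0,"gripper": 1},
    {"tx": 0,"ty": 0,"tz": -0.1,"rx": 0,"ry": 0,"rz": 0,"gripper": 1},
    {"tx": 0,"ty": 0.05,"tz": -0.03,"rx": 0,"ry": 0,"rz": 0,"gripper": 1},
    {"tx": 0,"ty": 0.1,"tz": 0,"rx": 0,"ry": 0,"rz": 0,"gripper": 1},
    {"tx": 0,"ty": 0.1,"tz": 0,"rx": 0,"ry": 0,"rz": 0,"gripper": 1},
    {"tx": 0,"ty": 0.1,"tz": 0,"rx": 0,"ry": 0,"rz": 0,"gripper": 1},
    {"tx": 0,"ty": 0.1,"tz": 0,"rx": 0,"ry": 0,"rz": 0,"gripper": 1},
    {"tx": 0,"ty": 0.1,"tz": 0,"rx": 0,"ry": 0,"rz": 0,"gripper": 1},
    {"tx": 0,"ty": 0.1,"tz": 0,"rx": 0,"ry": 0,"rz": 0,"gripper": 1},
    {"tx": 0,"ty": 0.1,"tz": 0,"rx": 0,"ry": 0,"rz": 0,"gripper": 1},
    {"tx": 0,"ty": 0.1,"tz": 0,"rx": 0,"ry": 0,"rz": 0,"gripper": 1}
  ]
}}

```text
time_s: 5.98
ee_pos: [473.9, -117.0, 170.7]
ee_rot: [-180.0, -0.0, -0.4]
force: [0.5, 0.6, -1.6]
gripper_width: 58.4
gripper_force: 15.0
```

{"api": "send_rows", "payload": {
  "motion": [
    {"tx": 0.01,"ty": 0.1,"tz": 0,"rx": 0,"ry": 0,"rz": 0,"gripper": 1},
    {"tx": 0.015,"ty": 0.1,"tz": 0,"rx": 0,"ry": 0,"rz": 0,"gripper": 1},
    {"tx": 0,"ty": 0.06,"tz": 0,"rx": 0,"ry": 0,"rz": 0,"gripper": 1},
    {"tx": 0,"ty": 0,"tz": 0,"rx": 0,"ry": 0,"rz": 0,"gripper": 1},
    {"tx": 0,"ty": 0,"tz": 0,"rx": 0,"ry": 0,"rz": 0,"gripper": 1}
  ]
}}

```text
time_s: 6.6
ee_pos: [485.5, -244.8, 170.3]
ee_rot: [-179.9, 0.0, -0.4]
force: [-0.9, 0.1, -0.0]
gripper_width: 58.5
gripper_force: 15.0
```

Run:
```python
from h import *
a=grab('scene')
i=cv2.cvtColor(a['frame'][60:220,200:420],cv2.COLOR_RGB2BGR)
cv2.imwrite('pics/c2.png',cv2.resize(i,None,fx=3,fy=3))
```

```text
(no output)
```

View pics/c2.png

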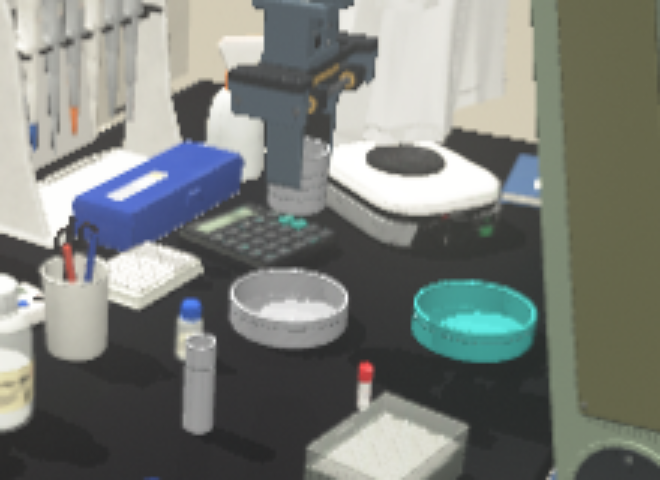

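The beaker hangs upright in the gripper (crop (298,175)) above the dish, whose crop centre is (289,307). Lowering it now.

{"api": "send_rows", "payload": {
  "motion": [
    {"tx": 0.01,"ty": 0.028,"tz": 0.02,"rx": 0,"ry": 0,"rz": 0.013,"gripper": 1},
    {"tx": 0,"ty": 0,"tz": 0.08,"rx": 0,"ry": 0,"rz": 0,"gripper": 1},
    {"tx": 0,"ty": 0,"tz": 0.08,"rx": 0,"ry": 0,"rz": 0,"gripper": 1},
    {"tx": 0,"ty": 0,"tz": 0.05,"rx": 0,"ry": 0,"rz": 0,"gripper": 1},
    {"tx": 0,"ty": 0,"tz": 0.02,"rx": 0,"ry": 0,"rz": 0,"gripper": 1},
    {"tx": 0,"ty": 0,"tz": 0.01,"rx": 0,"ry": 0,"rz": 0,"gripper": 1},
    {"tx": 0,"ty": 0,"tz": 0,"rx": 0,"ry": 0,"rz": 0,"gripper": 1},
    {"tx": 0,"ty": 0,"tz": 0,"rx": 0,"ry": 0,"rz": 0,"gripper": 1}
  ]
}}

```text
time_s: 7.65
ee_pos: [491.4, -260.0, 41.4]
ee_rot: [179.9, -0.1, -0.8]
force: [0.4, -0.7, -0.8]
gripper_width: 58.7
gripper_force: 15.0
```

{"api": "send_rows", "payload": {
  "motion": [
    {"tx": 0,"ty": 0,"tz": 0.005,"rx": 0,"ry": 0,"rz": 0,"gripper": 1},
    {"tx": 0,"ty": 0,"tz": 0.004,"rx": 0,"ry": 0,"rz": 0,"gripper": 1},
    {"tx": 0,"ty": 0,"tz": 0,"rx": 0,"ry": 0,"rz": 0,"gripper": 1},
    {"tx": 0,"ty": 0,"tz": 0,"rx": 0,"ry": 0,"rz": 0,"gripper": -0.7},
    {"tx": 0,"ty": 0,"tz": 0,"rx": 0,"ry": 0,"rz": 0,"gripper": -0.7},
    {"tx": 0,"ty": 0,"tz": 0,"rx": 0,"ry": 0,"rz": 0,"gripper": -0.7},
    {"tx": 0,"ty": 0,"tz": 0,"rx": 0,"ry": 0,"rz": 0,"gripper": -0.7},
    {"tx": 0,"ty": 0,"tz": -0.03,"rx": 0,"ry": 0,"rz": 0,"gripper": -0.7},
    {"tx": 0,"ty": 0,"tz": -0.1,"rx": 0,"ry": 0,"rz": 0,"gripper": -0.7},
    {"tx": 0,"ty": 0,"tz": -0.1,"rx": 0,"ry": 0,"rz": 0,"gripper": -0.7},
    {"tx": 0,"ty": 0,"tz": 0,"rx": 0,"ry": 0,"rz": 0,"gripper": -0.7}
  ]
}}

```text
time_s: 9.02
ee_pos: [493.5, -261.1, 156.4]
ee_rot: [179.7, -0.6, -0.8]
force: [-0.1, -0.2, -0.4]
gripper_width: 77.9
gripper_force: 0.0
```

{"api": "send_rows", "payload": {
  "motion": [
    {"tx": -0.01,"ty": -0.06,"tz": 0,"rx": 0,"ry": 0,"rz": 0,"gripper": -0.7},
    {"tx": -0.01,"ty": -0.1,"tz": 0,"rx": 0,"ry": 0,"rz": 0,"gripper": -0.7},
    {"tx": -0.01,"ty": -0.1,"tz": 0,"rx": 0,"ry": 0,"rz": 0,"gripper": -0.7},
    {"tx": -0.01,"ty": -0.1,"tz": 0,"rx": 0,"ry": 0,"rz": 0,"gripper": -0.7},
    {"tx": 0,"ty": -0.1,"tz": 0,"rx": 0,"ry": 0,"rz": 0,"gripper": -0.7},
    {"tx": 0,"ty": 0,"tz": 0,"rx": 0,"ry": 0,"rz": 0,"gripper": -0.7},
    {"tx": 0,"ty": 0,"tz": 0,"rx": 0,"ry": 0,"rz": 0,"gripper": -0.7}
  ]
}}

```text
time_s: 9.9
ee_pos: [473.5, -29.6, 150.7]
ee_rot: [180.0, 0.0, -0.7]
force: [0.4, -0.9, -0.3]
gripper_width: 77.4
gripper_force: 0.0
```

Run:
```python
from h import *
a=grab('scene')
i=cv2.cvtColor(a['frame'][90:250,200:420],cv2.COLOR_RGB2BGR)
cv2.imwrite('pics/c3.png',cv2.resize(i,None,fx=3,fy=3))
```

```text
(no output)
```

View pics/c3.png

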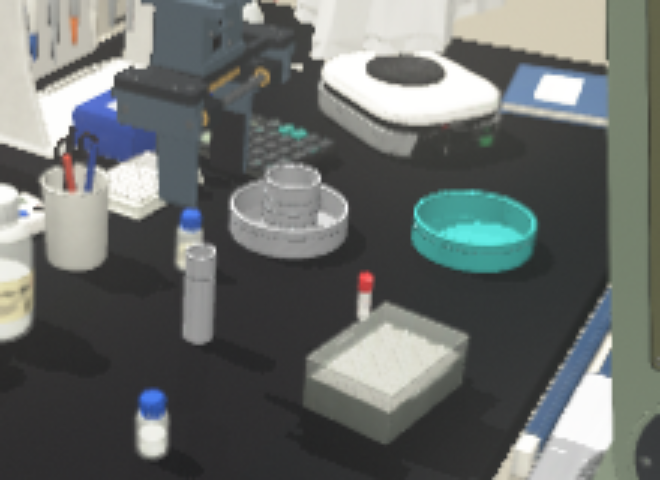

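The beaker stands upright inside the dish (crop (292,195)). The cup is untouched at crop (200,295), so I move to it.

{"api": "send_rows", "payload": {
  "motion": [
    {"tx": -0.007,"ty": -0.015,"tz": 0.02,"rx": 0,"ry": 0,"rz": 0.02,"gripper": -0.7},
    {"tx": 0,"ty": 0,"tz": 0.07,"rx": 0,"ry": 0,"rz": 0,"gripper": -0.7},
    {"tx": 0,"ty": 0,"tz": 0.07,"rx": 0,"ry": 0,"rz": 0,"gripper": -0.7},
    {"tx": 0,"ty": 0,"tz": 0.017,"rx": 0,"ry": 0,"rz": 0,"gripper": -0.7},
    {"tx": 0,"ty": 0,"tz": 0,"rx": 0,"ry": 0,"rz": 0,"gripper": 0},
    {"tx": 0,"ty": 0,"tz": 0,"rx": 0,"ry": 0,"rz": 0,"gripper": 1},
    {"tx": 0,"ty": 0,"tz": 0,"rx": 0,"ry": 0,"rz": 0,"gripper": 1},
    {"tx": 0,"ty": 0,"tz": 0,"rx": 0,"ry": 0,"rz": 0,"gripper": 1},
    {"tx": 0,"ty": 0,"tz": 0,"rx": 0,"ry": 0,"rz": 0,"gripper": 1},
    {"tx": 0,"ty": 0,"tz": 0,"rx": 0,"ry": 0,"rz": 0,"gripper": 1},
    {"tx": 0,"ty": 0,"tz": 0,"rx": 0,"ry": 0,"rz": 0,"gripper": 1}
  ],
  "grip_force": 12
}}

```text
time_s: 11.32
ee_pos: [470.6, -21.8, 62.6]
ee_rot: [180.0, -0.0, -1.4]
force: [0.5, -0.0, 1.4]
gripper_width: 27.6
gripper_force: 12.0
```

{"api": "send_rows", "payload": {
  "motion": [
    {"tx": 0,"ty": 0,"tz": -0.05,"rx": 0,"ry": 0,"rz": -0.047,"gripper": 1},
    {"tx": 0,"ty": 0,"tz": -0.09,"rx": 0,"ry": 0,"rz": 0,"gripper": 1},
    {"tx": 0,"ty": 0,"tz": -0.09,"rx": 0,"ry": 0,"rz": 0,"gripper": 1},
    {"tx": 0,"ty": 0.05,"tz": 0,"rx": 0,"ry": 0,"rz": 0,"gripper": 1},
    {"tx": 0.01,"ty": 0.09,"tz": 0,"rx": 0,"ry": 0,"rz": 0,"gripper": 1},
    {"tx": 0.01,"ty": 0.09,"tz": 0,"rx": 0,"ry": 0,"rz": 0,"gripper": 1},
    {"tx": 0.01,"ty": 0.09,"tz": 0,"rx": 0,"ry": 0,"rz": 0,"gripper": 1},
    {"tx": 0.01,"ty": 0.09,"tz": 0,"rx": 0,"ry": 0,"rz": 0,"gripper": 1},
    {"tx": 0,"ty": 0.05,"tz": 0,"rx": 0,"ry": 0,"rz": 0,"gripper": 1},
    {"tx": 0,"ty": 0.01,"tz": 0,"rx": 0,"ry": 0,"rz": 0,"gripper": 1},
    {"tx": 0,"ty": 0,"tz": 0,"rx": 0,"ry": 0,"rz": 0,"gripper": 1},
    {"tx": 0,"ty": 0,"tz": 0,"rx": 0,"ry": 0,"rz": 0,"gripper": 1}
  ]
}}

```text
time_s: 12.82
ee_pos: [490.5, -255.6, 177.5]
ee_rot: [-180.0, 0.0, 0.1]
force: [0.3, -0.3, -0.9]
gripper_width: 27.8
gripper_force: 12.0
```

Run:
```python
from h import *
a=grab('scene')
print(env.state()['ee_pos'])
i=cv2.cvtColor(a['frame'][100:190,240:360],cv2.COLOR_RGB2BGR)
cv2.imwrite('pics/c4.png',cv2.resize(i,None,fx=6,fy=6))
```

```text
[ 490.57154013 -255.63712458  177.51935371]
```

View pics/c4.png

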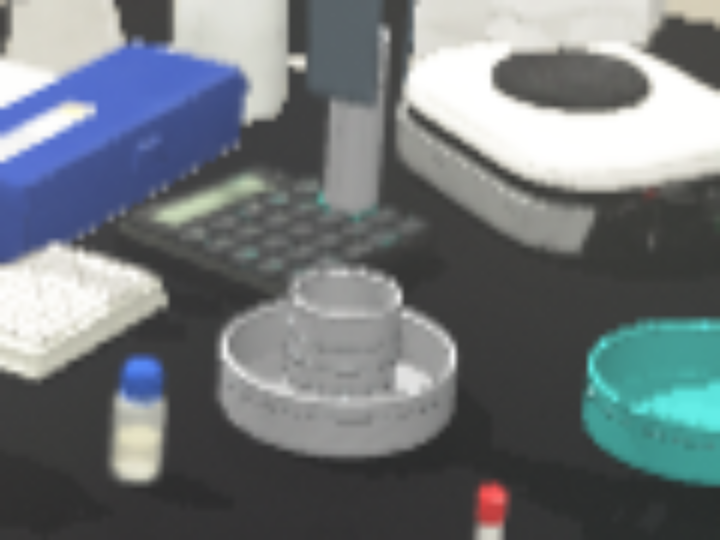

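The cup hangs above the beaker: its bottom is at crop (352,203) and the beaker rim centre at (347,293).

Run:
```python
from h import *
a=grab('scene')
print(onz(a,298.3,133.4,115),onz(a,297.4,148.4,64))
```

```text
[ 491.17388021 -253.27183119  115.        ] [ 491.5304532  -255.43291814   64.        ]
```

{"api": "send_rows", "payload": {
  "motion": [
    {"tx": 0.002,"ty": 0.007,"tz": 0.02,"rx": 0,"ry": 0,"rz": 0,"gripper": 1},
    {"tx": 0,"ty": 0,"tz": 0.05,"rx": 0,"ry": 0,"rz": 0,"gripper": 1},
    {"tx": 0,"ty": 0,"tz": 0.05,"rx": 0,"ry": 0,"rz": 0,"gripper": 1},
    {"tx": 0,"ty": 0,"tz": 0.04,"rx": 0,"ry": 0,"rz": 0,"gripper": 1},
    {"tx": 0,"ty": 0,"tz": 0.03,"rx": 0,"ry": 0,"rz": 0,"gripper": 1},
    {"tx": 0,"ty": 0,"tz": 0.01,"rx": 0,"ry": 0,"rz": 0,"gripper": 1},
    {"tx": 0,"ty": 0,"tz": 0,"rx": 0,"ry": 0,"rz": 0,"gripper": 1},
    {"tx": 0,"ty": 0,"tz": 0,"rx": 0,"ry": 0,"rz": 0,"gripper": 1}
  ]
}}

```text
time_s: 13.92
ee_pos: [492.1, -260.6, 78.2]
ee_rot: [179.9, -0.1, 0.1]
force: [-1.2, -0.7, 0.4]
gripper_width: 28.1
gripper_force: 12.0
```

{"api": "send_rows", "payload": {
  "motion": [
    {"tx": 0,"ty": 0,"tz": 0.008,"rx": 0,"ry": 0,"rz": 0,"gripper": 1},
    {"tx": 0,"ty": 0,"tz": 0.006,"rx": 0,"ry": 0,"rz": 0,"gripper": 1},
    {"tx": 0,"ty": 0,"tz": 0,"rx": 0,"ry": 0,"rz": 0,"gripper": 1},
    {"tx": 0,"ty": 0,"tz": 0,"rx": 0,"ry": 0,"rz": 0,"gripper": 1}
  ]
}}

```text
time_s: 14.42
ee_pos: [491.8, -260.5, 70.6]
ee_rot: [180.0, -0.0, 0.1]
force: [-1.1, -1.1, 0.8]
gripper_width: 27.7
gripper_force: 12.0
```

{"api": "send_rows", "payload": {
  "motion": [
    {"tx": 0,"ty": 0,"tz": 0,"rx": 0,"ry": 0,"rz": 0,"gripper": -0.3},
    {"tx": 0,"ty": 0,"tz": 0,"rx": 0,"ry": 0,"rz": 0,"gripper": -0.3},
    {"tx": 0,"ty": 0,"tz": 0,"rx": 0,"ry": 0,"rz": 0,"gripper": -0.3},
    {"tx": 0,"ty": 0,"tz": 0,"rx": 0,"ry": 0,"rz": 0,"gripper": -0.3},
    {"tx": 0,"ty": 0,"tz": -0.03,"rx": 0,"ry": 0,"rz": 0,"gripper": -0.3},
    {"tx": 0,"ty": 0,"tz": -0.08,"rx": 0,"ry": 0,"rz": 0,"gripper": -0.3},
    {"tx": 0,"ty": 0,"tz": -0.1,"rx": 0,"ry": 0,"rz": 0,"gripper": -0.3},
    {"tx": 0,"ty": 0,"tz": -0.05,"rx": 0,"ry": 0,"rz": 0,"gripper": -0.3},
    {"tx": 0,"ty": 0,"tz": 0,"rx": 0,"ry": 0,"rz": 0,"gripper": -0.3},
    {"tx": 0,"ty": 0,"tz": 0,"rx": 0,"ry": 0,"rz": 0,"gripper": -0.3},
    {"tx": 0,"ty": 0,"tz": 0,"rx": 0,"ry": 0,"rz": 0,"gripper": -0.3}
  ]
}}

```text
time_s: 15.8
ee_pos: [490.8, -259.8, 199.0]
ee_rot: [-179.9, 0.1, 0.1]
force: [0.9, 0.2, 0.2]
gripper_width: 59.1
gripper_force: 0.0
```

Run:
```python
from h import *
a=grab('scene')
i=cv2.cvtColor(a['frame'][100:190,240:360],cv2.COLOR_RGB2BGR)
cv2.imwrite('pics/c5.png',cv2.resize(i,None,fx=6,fy=6))
```

```text
(no output)
```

View pics/c5.png

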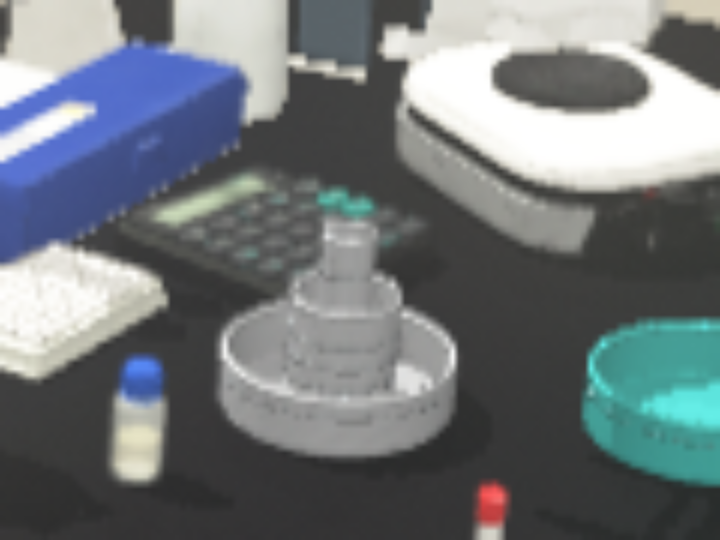

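The cup stands upright in the beaker (cup rim at crop (350,228), beaker rim at (347,293)), the beaker is in the dish, and the gripper is clear.

```bash
python3 -c "
from workcell import env
print(env.job_done())"
```

```text
the job is handed in; nothing more can be done
None
```

The job is handed in: the cup stands in the beaker and the beaker in the dish, all upright and let go in the last picture at about 16 s on the robot clock, but no verdict came back.

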